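Clamp the alloy block in the grinding fixture

ROBOT

A 6-joint arm with a two-finger parallel gripper is mounted at the origin on a cart in front of the work surface, level with it; the furniture and walls round the work are solid. World frame = base frame: x ahead of the robot, y to its left, z up, the work surface at z = 0. Lengths are in m, angles in degrees, forces in N, time in s.
With the tool pointing down it reaches from about 0.4 to 0.925 m from the base axis. Payload 12.5 kg.
Tool frame: the origin (TCP) lies midway between the tips of the shut fingers; the grasp point (between the pads) lies 19 mm behind it; z points along the fingers, y is the line along which they close (so a half turn about z gives the same grasp; the last joint's range is limited). The gripper opens to 95 mm and grips with 3 to 60 N. Pads are 20 mm wide; open, the fingers measure 119 mm over their backs; the gripper's body (75 mm by 180 mm) begins 59 mm behind the grasp point.
Start: joints at [-78.644, 28.126, 89.318, -0, 62.55, -6.05], TCP at [0.187, -0.596, 0.215] pointing down, gripper open.
Joint ranges: [-177.58, 177.58], [-47.91, 125.51], [2.72, 160], [-65.01, 245.01], [3.68, 167.84], [-153.87, 153.87]. Speed limits (degrees/s): [127.2, 127.2, 159.86, 180, 180, 180].

INTERFACE

Orientations are given as a 3x3 rotation matrix whose columns are the frame's x, y, z axes.
In Python, from bench import * gives the robot as it stands.
- The arm moves only by the shell command python3 -m creep 'ROWS' [OPENING] [FORCE]. ROWS is text: rows parted by semicolons, each of 4 numbers parted by spaces: the shift along the tool's x, y, z normalised to -1 to 1, where 1 is 0.25 m, then the turn about the tool's z normalised to -1 to 1, where 1 is 120 degrees. In form: dx dy dz spin; .... A call has exactly 8 rows; each row shifts and turns the commanded pose from where the row before left it, along the tool's axes as they then stand; what a row does not reach is not made up. A row lasts 1/8 s, in which the tool goes at most 62.5 mm and 10.7 degrees, less where a joint would pass 70% of its speed; a pose out of reach is approached as far as the arm can. A call with a number of a shift or a turn outside -1 to 1 is refused whole. A call with a gripper value outside its range is refused whole. OPENING is the closure, from 0 (fully open) to 1 (shut), set as the call begins (- or left out, the last holds). The fingers move at their own pace and stop on an object; FORCE is the grip in N (left out, the last holds). Time passes only in rows, so rows that do not move let the fingers close, or fill a call up. It gives the time, the measured TCP pose, the force, the opening and the grip force at its end, in the units of the state.
- observe(): the state, without advancing time (a new reading comes with each control period).
- grab_frame(name): name is "side" or "top"; returns the picture (420x560x3 uint8, red, green, blue); there is no depth.
- camera_params(name): a dict with "intrinsics" (3x3 intrinsics, pixels), "dist" ([k1, k2, p1, p2, k3] as OpenCV has them; the pictures are not rectified), "position" and "orientation" of the camera in the world. Camera axes: x right, y up, looking along -z (the intrinsics and any distortion apply to the point x, -y, -z); pixel columns grow to the right and rows downward; lengths in m; the calibration is good to about 2 mm. A picture is of the moment at which its call begins. camera_params takes no time and is no camera call.
- job_done(): hands the job in; it is judged then, once.
The state is a dict: "time": time; "joints": joint angles; "qvel": joint speeds; "effort": joint torques, N m; "eef_pos": TCP position; "ee_rot": TCP orientation; "contact_force": force on the tool from outside, world axes, zero at the start; "torque": the same for the moment, N m; "finger_gap": finger opening in m; "finger_force": force on a finger pad.
Only numpy, scipy, OpenCV 4.12 (cv2) and the standard library are available. Lean on these libraries where they do the work, as an engineer would, in place of code of your own. Each camera call takes 0.05 s, during which the arm holds its last target. There are 200 camera calls.

TASK

Clamp the block with the slot along its length in the grinding fixture, ready to have its top refaced: lying lengthwise in the channel with the slot up, pushed fully home against the fixed head so that the sprung pad is pressed in flush, and held there by the sliding jaw with its wing knob tightened, so that the spring cannot push it back. Press the block home by feel, without forcing it (no more than a firm hand push, under about 40 N), and leave the other two blocks lying where they are in the tray.

Things in the scene. Friction and masses are not known exactly. Their poses are not given: they have to be found in the camera images.
- fixture: Grinding fixture, fixed: grey steel base 110 x 240 x 14 mm. Origin: centre of its underside, z up, long axis = its y. Along y runs a channel 41 mm wide, floor 14 mm up, between two guide lips 6 mm thick, tops 22 mm up. At the -y end stands the fixed head, 64 mm wide, 59 mm high, with its ground face at y = -70 mm; the sliding jaw at +y faces it.
- head_face (a point): Middle of the fixed head's ground face, 34 mm above the worktop; frame parallel to the fixture's. A block that is fully home touches this face.
- channel (a point): Point on the channel's floor, mid-width, 48 mm (+y) from the head's face: the block's place before pressing, when the jaw is wide open. Frame parallel to the fixture's.
- sprung_pad (a joint): Round steel pad, 23 mm across, sticking 6 mm out of the head's face when free (0). The value (m) grows as it is pressed in: 0.006 = flush, block fully home. The spring pushes with 3 N when free, 7 N when flush.
- jaw (a joint): Slide (m) of the moving jaw along the fixture's y; grows as it opens (+y). At 0 the jaw face is 50 mm from the head's face; range -0.022 to 0.040 (28 to 90 mm). The jaw plate is 50 mm wide, its top 52 mm above the worktop. It slides with 1 N plus some drag (6 N per m/s) when the wing knob is loose; locked when tight. It starts too narrow for the block.
- jaw_face (a point): On the moving jaw's face, mid-width, 34 mm above the worktop; frame parallel to the fixture's.
- wing (a joint): Wing knob (rad) on the sliding jaw, axis vertical, 43 mm behind (+y of) the jaw face; it clamps the jaw to the bed. Grows clockwise seen from above = tighter. Below -0.4 the jaw is free; from there it bites and stiffens; from -0.1 up it is tight, at 0.2 firmly so. Range -1.5 to 0.7; starts tight. Takes 0.15 N m to turn loose, 0.25 to 0.3 N m when tight.
- wing_grip (a point): On the wing knob's axis at the height to grip, 86 mm above the worktop. The wing is a black upright bar 66 mm long, 14 mm thick, 68 to 100 mm above the worktop, long along this frame's x (turns with the knob); grip it across its thickness (y). The jaw can be pushed and pulled by the gripped knob.
- tray: Shallow steel tray 126 x 128 mm, floor 3 mm thick, rim 9 mm high (fixed). Origin: centre of its underside. Three blocks lie in it side by side, 3 to 4 mm apart, long along the tray's x, in any order.
- slotted_block: The block to clamp: dark grey alloy, 66 x 34 x 40 mm (x, y, z), 0.2 to 0.4 kg, origin at the centre of its underside. A slot 12 mm wide, 10 mm deep runs along its whole length (x) in the top. In the tray its neighbours stand against its long sides: only its ends can be gripped. The open jaws leave 18 mm more than its length, too little for fingers at its ends.
- plain_block: Dark grey alloy block 66 x 34 x 40 mm with a plain flat top; stays in the tray. Origin at the centre of its underside.
- cross_slotted_block: Dark grey alloy block 66 x 34 x 40 mm with a slot 22 mm wide across the middle of its top; stays in the tray. Origin at the centre of its underside.

How it is judged (in metres and radians):
At the end, for the whole second after the job is handed in: The lengthwise-slotted block lies flat in the channel, slot up and lengthwise (within 0.12 rad), centred within 6 mm, its end within 1.5 mm of the head's face; the pad is pressed in at least 4.5 mm, the knob is tight (above -0.1 rad) and the block stays so, at rest (y of slotted_block in the frame of fixture between -0.04 and -0.0355 m and x of slotted_block in the frame of fixture between -0.006 and 0.006 m and z of slotted_block in the frame of fixture between 0.011 and 0.017 m and angle between slotted_block's own z axis and vertical below 0.08 rad and angle between the x axis of slotted_block and the y axis of fixture, either way round below 0.12 rad and value of joint sprung_pad above 0.0045 m and value of joint wing above -0.1 rad and linear speed of slotted_block below 0.01 m/s); the robot touches nothing.
It fails at once if another block is shifted or taken from its place (more than 25 mm) (distance of any of plain_block, cross_slotted_block from where it was at the start of the episode above 0.025 m).
It fails at once if the block is forced against the fixture (squeezed between jaw and head with over 40 N, that is 85 N summed over all its contacts with the fixture) (contact force between slotted_block and fixture above 85 N).
It also fails if it takes over 72 s, if anything falls off the work surface, if the arm or the gripper's body presses on something with over 40 N, if the wrist force passes 120 N, or if a joint passes its speed limit or range.

## Working session

There is one attempt and no reset: what is moved stays moved. The work goes in short steps, Python scripts to look and compute and a shell command to move; the robot and the scene stay as the last step left them, time stands still between calls to the robot, and variables do not carry over. Pictures are saved under pics/ and viewed, at most 10 in all, crops included, and the job is handed in when it is done.

```bash
ls; mkdir -p pics
python3 - <<'E'
from bench import *
import cv2
o=observe()
for k in ("time","eef_pos","ee_rot","finger_gap","contact_force"): print(k,o[k])
for n in ("top","side"):
    c=camera_params(n); print(n,c)
    cv2.imwrite(f"pics/{n}0.png",grab_frame(n)[:,:,::-1])
E
```

```text
pics
time 0.0
eef_pos [ 0.1869186  -0.59613286  0.21405865]
ee_rot [[ 9.54220846e-01  2.99102862e-01 -2.35198692e-04]
 [ 2.99102937e-01 -9.54220221e-01  1.09681875e-03]
 [ 1.03630279e-04 -1.11695593e-03 -9.99999371e-01]]
finger_gap 0.09510273545052199
contact_force [-0.76873205  0.54633879  0.68395648]
top {'intrinsics': array([[488.86452852,   0.        , 275.38641027],
       [  0.        , 488.86452852, 209.15884601],
       [  0.        ,   0.        ,   1.        ]]), 'dist': array([0.0444091, 0.       , 0.       , 0.       , 0.       ]), 'position': array([ 0.40331518, -0.06408759,  1.09417074]), 'orientation': array([[-0.00519194,  0.99191502, -0.12679763],
       [-0.99996786, -0.00437521,  0.00671885],
       [ 0.00610976,  0.12682843,  0.99190585]])}
side {'intrinsics': array([[481.97455464,   0.        , 283.41709884],
       [  0.        , 481.97455464, 209.04890953],
       [  0.        ,   0.        ,   1.        ]]), 'dist': array([-0.10710234,  0.        ,  0.        ,  0.        ,  0.        ]), 'position': array([ 0.38397345, -0.71260625,  0.65188012]), 'orientation': array([[ 0.97078567,  0.16287803, -0.17619855],
       [-0.2397877 ,  0.63167141, -0.73721984],
       [-0.00877733,  0.7579327 ,  0.6522737 ]])}
```

View pics/top0.png

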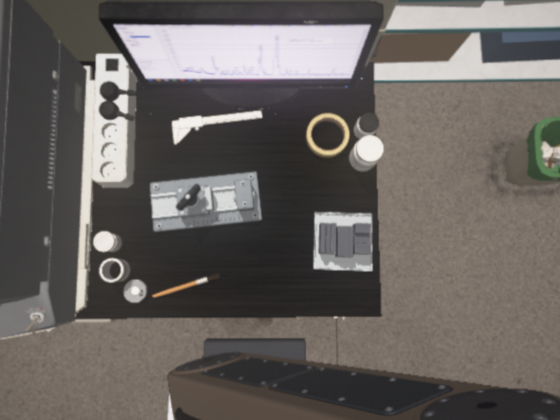

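View pics/side0.png

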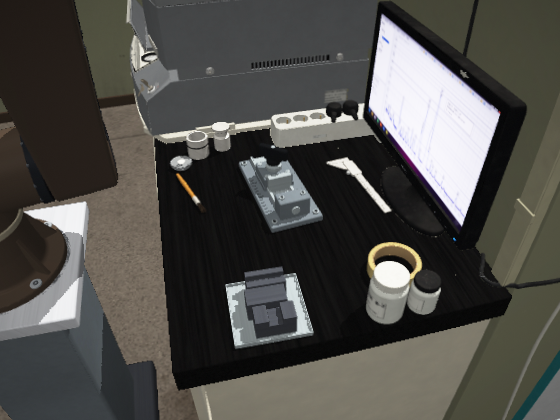

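The top view shows the fixture around (205,202), with its head to the right at about (243,195) and the wing at (188,196). The tray is around (343,241). I'll enlarge both.

Run:
```python
import cv2,numpy as np
t=cv2.imread("pics/top0.png");s=cv2.imread("pics/side0.png")
a=t[205:277,305:381];b=t[165:237,140:270];c=s[260:350,220:320]
r=lambda i,w,h:cv2.resize(i,(w,h),interpolation=cv2.INTER_CUBIC)
k=np.clip
out=np.zeros((600,800,3),np.uint8)
out[:288,:304]=r(a,304,288);out[:300,304:704]=r(c,400,300)[:,:400][:300] if 0 else r(c,400,300)
out[300:588,:520]=r(b,520,288)
out=np.clip(out.astype(float)*1.6,0,255).astype(np.uint8)
cv2.imwrite("pics/crop0.png",out)
```

```text
(no output)
```

View pics/crop0.png

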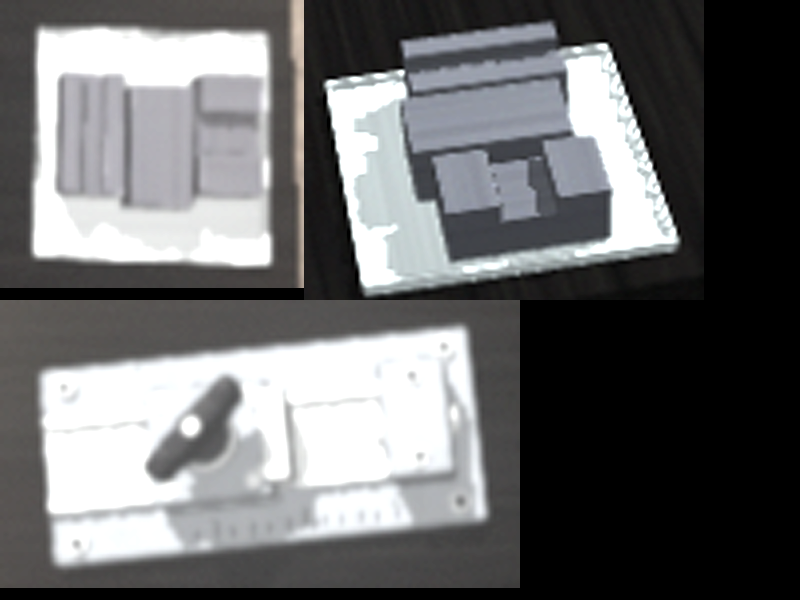

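The top-view crop shows the lengthwise-slotted block at the left of the row (about u 320–336, v 224–254). The plain block is in the middle and the cross-slotted one on the right. The wing is turned roughly 40° clockwise. Next I'll measure.

```bash
cat > h.py <<'E'
from bench import *
import cv2,numpy as np
def cast(n,uv,z):
    c=camera_params(n)
    p=cv2.undistortPoints(np.array(uv,float).reshape(-1,1,2),c["intrinsics"],c["dist"]).reshape(-1,2)
    d=np.c_[p[:,0],-p[:,1],-np.ones(len(p))]@c["orientation"].T
    o=c["position"]; return (o+d*((z-o[2])/d[:,2])[:,None])
def rect(n,mask,off,z):
    cs=max(cv2.findContours(mask.astype(np.uint8),0,1)[0],key=cv2.contourArea)
    b=cv2.boxPoints(cv2.minAreaRect(cs))+np.array(off)
    w=cast(n,b,z)[:,:2]; e=np.diff(np.r_[w,w[:1]],axis=0); L=np.linalg.norm(e,axis=1)
    k=L.argmax(); return w.mean(0),L.round(4),np.degrees(np.arctan2(e[k,1],e[k,0])),b.round(1)
E
python3 - <<'E'
from h import *
np.set_printoptions(precision=4,suppress=True,linewidth=200)
t=cv2.imread("pics/top0.png");g=cv2.cvtColor(t,6)
print("base",rect("top",g[160:240,138:272]>60,(138,160),.014))
roi=g[165:237,140:270]
m=np.zeros_like(roi);m[:]=roi<55
n,l,s,c=cv2.connectedComponentsWithStats(m)
for i in range(1,n):
    if s[i,4]>60: print("dark",s[i],c[i])
    if 100<s[i,4]<700 and 20<c[i][0]<90: print("wing",rect("top",l==i,(140,165),.1))
print("tray",rect("top",g[205:277,305:378]>60,(305,205),.009))
print(g[232,312:376]);print(g[245,312:376]);print(g[216:262,325]);print(g[216:262,333])
E
```

```text
base (array([0.5609, 0.0856]), array([0.247 , 0.1162, 0.2438, 0.1154]), np.float64(-83.97311565668004), array([[146.9, 181.3],
       [257. , 169.6],
       [262.4, 220.7],
       [152.4, 232.4]]))
dark [   0    0  130   72 3050] [74.3397 38.6167]
tray (array([ 0.4709, -0.2212]), array([0.1325, 0.1366, 0.1324, 0.1344]), np.float64(-91.50775403061955), array([[311.8, 270.1],
       [313.1, 210.4],
       [374.3, 211.7],
       [373. , 271.4]]))
[ 45  62 120 184 206 210 190 120  87 107 113 113 108  96  93 106 113 108 101 105 113 114 112 102  76  81 108 113 112 112 112 111 112 112 112 111 110 110 111 113 109  95  82  92 100 100 100  99  99
  99 100 101 102 103 102 103 104 112 135 139  96  58  51  49]
[ 45  74 113 151 201 205 167 107  99 112 115 113 104  91 104 110 110 106 103 117 117 115 114 105  76  78 106 111 110 111 111 112 111 113 113 112 109 108 111 111 105  82  84 110 112 110 111 110 110
 112 111 111 111 110 111 111 111 112 130 159 112  60  49  49]
[213 217 216 215 215 212 188 142 112 104  98  97  97  97  98  97  96  95  95  96  99 100 100  97  95  94  92  92  92  91  91  92  93  93  94  92  91 103 129 145 149 148 148 148 147 146]
[210 215 215 215 214 210 188 144 117 113 114 114 115 114 115 114 114 114 114 115 114 115 115 115 115 115 115 115 115 115 116 115 115 115 114 114 113 113 125 142 148 148 148 148 147 151]
```

Run:
```python
from h import *
np.set_printoptions(precision=4,suppress=True,linewidth=200)
t=cv2.imread("pics/top0.png");g=cv2.cvtColor(t,6)
for th in (75,90,105): print("base",rect("top",cv2.morphologyEx((g[160:240,138:272]>th).astype(np.uint8),3,np.ones((25,25))),(138,160),.014)[:3])
for th in (40,50,60):
  roi=g[175:222,165:222]<th
  n,l,s,c=cv2.connectedComponentsWithStats(roi.astype(np.uint8))
  i=1+s[1:,4].argmax(); print("wing",th,s[i],rect("top",l==i,(165,175),.1))
# block: gap line (side of neighbour) by row minima, slot centre
rows=np.arange(227,251)
gp=[];sl=[]
for v in rows:
    r=g[v].astype(float)
    w=np.clip(100-r[334:340],0,None);gp.append((w*np.arange(334,340)).sum()/w.sum())
    lft=r[316:323]; k=np.argmax(lft<150); sl.append(316+k-1+(lft[k-1]-150)/(lft[k-1]-lft[k]))
pg=np.polyfit(rows,gp,1);pl=np.polyfit(rows,sl,1);print(pg,pl)
for p in(pg,pl):
    w=cast("top",[[np.polyval(p,228),228],[np.polyval(p,250),250]],.043 if p is pg else .03)[:,:2];d=w[0]-w[1];print(w,np.degrees(np.arctan2(d[1],d[0])))
print("centre est",cast("top",[[328.2,238.2]],.043), cast("top",[[328.2,223.0],[328.2,253.3],[320.4,238],[335.9,238]],.043))
```

```text
base (array([0.5583, 0.0837]), array([0.2954, 0.1532, 0.2906, 0.1514]), np.float64(-77.92294669228193))
base (array([0.5583, 0.083 ]), array([0.2901, 0.1499, 0.2855, 0.1482]), np.float64(-77.7353038800896))
base (array([0.5581, 0.0833]), array([0.289 , 0.1491, 0.2843, 0.1474]), np.float64(-77.95842050814618))Traceback (most recent call last):
  File "<stdin>", line 8, in <module>
ValueError: attempt to get argmax of an empty sequence
```

Run:
```python
from h import *
np.set_printoptions(precision=4,suppress=True,linewidth=200)
t=cv2.imread("pics/top0.png");g=cv2.cvtColor(t,6)
for th in (75,90,105): print("base",rect("top",g[160:240,138:272]>th,(138,160),.014)[:3])
print(g[175:222:4,165:222:3])
for th in (80,95):
  roi=g[175:222,165:222]<th
  n,l,s,c=cv2.connectedComponentsWithStats(roi.astype(np.uint8))
  for i in range(1,n):
    if s[i,4]>60:print("wing",th,s[i],rect("top",l==i,(165,175),.1))
rows=np.arange(227,251)
gp=[];sl=[]
for v in rows:
    r=g[v].astype(float)
    w=np.clip(100-r[334:340],0,None);gp.append((w*np.arange(334,340)).sum()/w.sum())
    lft=r[316:323]; k=np.argmax(lft<150); sl.append(316+k-1+(lft[k-1]-150)/(lft[k-1]-lft[k]))
pg=np.polyfit(rows,gp,1);pl=np.polyfit(rows,sl,1);print(pg,pl)
for p in(pg,pl):
    w=cast("top",[[np.polyval(p,228),228],[np.polyval(p,250),250]],.043 if p is pg else .03)[:,:2];d=w[0]-w[1];print(w,np.degrees(np.arctan2(d[1],d[0])))
print("centre est",cast("top",[[328.2,238.2]],.043), cast("top",[[328.2,223.0],[328.2,253.3],[320.4,238],[335.9,238]],.043))
```

```text
base (array([0.5607, 0.0855]), array([0.2457, 0.1136, 0.2426, 0.1128]), np.float64(-84.08613805202492))
base (array([0.5608, 0.0861]), array([0.2443, 0.1118, 0.2413, 0.111 ]), np.float64(-83.85794934522818))
base (array([0.5609, 0.0855]), array([0.2422, 0.1107, 0.2392, 0.1099]), np.float64(-83.93380145751647))
[[ 53  53  53  53  53  53  53  54  53  53  54  53  54  57  64  72  77  90 117]
 [ 56  59  69  74  85 106 115 126 138 154 154 159 164 164 164 164 165 166 167]
 [163 166 166 162 165 163 161 165 164 163 143 151 164 165 165 164 164 165 166]
 [167 166 165 163 159 160 160 163 157 103  72  60 184 173 192 164 180 202 197]
 [164 169 171 168 170 204 164 157  86  74  60  78 159 172 217 169 145 145 149]
 [190 172 150 147 157 164 144 184 153  58  57 143 164 177 216 187 141 214 216]
 [212 210 215 214 170 132  72  94  66  53  58 121 125 117 193 198 123 179 218]
 [217 217 216 216 142  76  66  54  54  59  92 110 112 111 148 207 114 150 215]
 [215 215 215 209  79  62  61 117 118 119 111 113 116 129 199 209 109 154 208]
 [216 215 215 213 193 166 183 155 113 112 113 113 121 130 114 109 121 142 141
[... 642 characters left out ...]
 , 0.1038]), array([0.1048, 0.0105, 0.1047, 0.0105]), np.float64(-90.16516274234635), array([[165., 175.],
       [216., 175.],
       [216., 180.],
       [165., 180.]]))
wing 95 [ 12  10  23  25 248] (array([0.5529, 0.1032]), array([0.0624, 0.0261, 0.0623, 0.026 ]), np.float64(-40.69665138672271), array([[175.6, 206. ],
       [195.9, 183.1],
       [205.3, 191.5],
       [185. , 214.3]]))
[  0.0045 335.3628] [ -0.0254 324.4214]
[[ 0.4961 -0.2026]
 [ 0.4488 -0.2018]] -0.9851927417264799
[[ 0.4974 -0.1655]
 [ 0.4495 -0.1635]] -2.4183482660563302
centre est [[ 0.4742 -0.1845  0.043 ]] [[ 0.507  -0.1851  0.043 ]
 [ 0.4418 -0.1839  0.043 ]
 [ 0.4747 -0.1677  0.043 ]
 [ 0.4746 -0.2011  0.043 ]]
```

```bash
cat >> h.py <<'E'
def fix(p): # world xy -> fixture xy
    c=np.array([.5608,.0857]);a=np.radians(6.05);R=np.array([[np.cos(a),-np.sin(a)],[np.sin(a),np.cos(a)]]);return R.T@(np.array(p)[:2]-c)
def unfix(p):
    c=np.array([.5608,.0857]);a=np.radians(6.05);R=np.array([[np.cos(a),-np.sin(a)],[np.sin(a),np.cos(a)]]);return R@np.array(p)+c
def to(x,y,z,psi): # shift normalised in present tool axes, spin normalised
    o=observe();R=np.array(o["ee_rot"]);d=R.T@(np.array([x,y,z])-o["eef_pos"])/.25
    p=np.degrees(np.arctan2(R[1,0],R[0,0]));s=-(((psi-p)+180)%360-180)/120
    print("shift",d.round(4),"spin",round(s,4),"| t",o["time"],"psi",p.round(2),"pos",np.round(o["eef_pos"],4),"F",np.round(o["contact_force"],1),"T",np.round(o["torque"],2),"j",np.round(o["joints"],0),"gap",o["finger_gap"])
E
python3 - <<'E'
from h import *
for uv in ([187.5,196.5],[188.1,196.6]):
    w=cast("top",[uv],.1)[0];print(w,fix(w))
e=cast("top",[[178.75,207],[197.5,186.25]],.1);print(e,np.linalg.norm(e[0]-e[1]))
print(unfix([0,.02]));to(*unfix([0,.02]),.17,-41)
E
```

```text
[0.55738162 0.10936499 0.1       ] [-0.00090514  0.02389347]
[0.55716938 0.10813523 0.1       ] [-0.00124581  0.02269293]
[[0.53572567 0.12681249 0.1       ]
 [0.57863953 0.08922506 0.1       ]] 0.057047483603688484
[0.55869207 0.10558861]
shift [ 2.2586 -2.2336  0.1789] spin 0.4867 | t 0.1 psi 17.4 pos [ 0.1869 -0.5962  0.2141] F [-0.2  0.6 -0.5] T [ 0.   -0.04  0.04] j [-79.  28.  89.  -0.  63.  -6.] gap 0.09508574207902397
```

```bash
python3 -m creep '.141 -.14 0 0;.141 -.14 0 0;.141 -.14 0 0;.141 -.14 0 0;.141 -.14 0 0;.141 -.14 0 0;.141 -.14 0 0;.141 -.14 0 0' 0 20
python3 -m creep '.141 -.14 0 0;.141 -.14 0 0;.141 -.14 0 0;.141 -.14 0 0;.141 -.14 0 0;.141 -.14 0 0;.141 -.14 0 0;.141 -.14 0 0'
python3 -m creep '0 0 .05 .081;0 0 .05 .081;0 0 .05 .081;0 0 .05 .081;0 0 0 .081;0 0 0 .081;0 0 0 0;0 0 0 0'
python3 - <<'E'
from h import *
to(.5574,.1087,.067,-41)
cv2.imwrite("pics/s1.png",cv2.resize(grab_frame("side")[120:270,200:360,::-1],(640,600),interpolation=2))
E
```

```text
time: 1.1
eef_pos: [0.3728, -0.2434, 0.2146]
ee_rot: [[0.954, 0.299, -0.0], [0.299, -0.954, -0.0], [-0.0, 0.0, -1.0]]
contact_force: [0.1, 0.3, -1.4]
finger_gap: 0.0954
finger_force: 0.0
time: 2.1
eef_pos: [0.5581, 0.1083, 0.2144]
ee_rot: [[0.954, 0.299, -0.0], [0.299, -0.954, -0.0], [-0.0, 0.0, -1.0]]
contact_force: [1.0, -0.6, -0.2]
finger_gap: 0.0951
finger_force: 0.0
time: 3.1
eef_pos: [0.5576, 0.1066, 0.1645]
ee_rot: [[0.758, -0.652, -0.0], [-0.652, -0.758, -0.0], [-0.0, 0.0, -1.0]]
contact_force: [0.7, 0.1, -0.6]
finger_gap: 0.0952
finger_force: 0.0
shift [-0.006  -0.0057  0.39  ] spin 0.0025 | t 3.1 psi -40.7 pos [0.5576 0.1066 0.1645] F [ 0.7  0.1 -0.6] T [ 0.09  0.03 -0.06] j [  4.  27. 101.  -0.  53. 135.] gap 0.09517905804154045
```

View pics/s1.png

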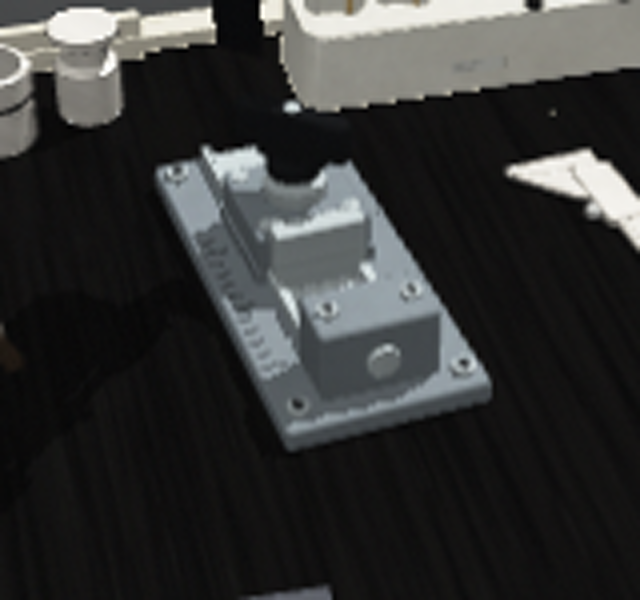

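```bash
python3 - <<'E'
from h import *
w=cast("side",[[272.75,146.75]],.102);print(w,fix(w[0]))
E
python3 -m creep '-.006 -.006 .05 0;0 0 .05 0;0 0 .05 0;0 0 .05 0;0 0 .05 0;0 0 .05 0;0 0 .05 0;0 0 .04 0' 0 20
python3 -m creep '0 0 0 0;0 0 0 0;0 0 0 0;0 0 0 0;0 0 0 0;0 0 0 0;0 0 0 0;0 0 0 0' 1 20
python3 - <<'E'
from h import *
to(.5574,.1087,.067,-41)
E
```

```text
[[0.55845419 0.10570461 0.102     ]] [-0.00022433  0.02014043]
time: 4.15
eef_pos: [0.5574, 0.1088, 0.0663]
ee_rot: [[0.756, -0.655, -0.0], [-0.655, -0.756, -0.0], [-0.0, 0.0, -1.0]]
contact_force: [-0.1, 0.2, 0.5]
finger_gap: 0.0951
finger_force: 0.0
time: 5.15
eef_pos: [0.5583, 0.1096, 0.0672]
ee_rot: [[0.756, -0.655, 0.002], [-0.655, -0.756, 0.001], [0.001, -0.002, -1.0]]
contact_force: [3.1, 6.8, -2.9]
finger_gap: 0.0287
finger_force: 20.0
shift [-0.0006  0.0051  0.001 ] spin 0.0006 | t 5.15 psi -40.93 pos [0.5583 0.1096 0.0672] F [ 3.1  6.8 -2.9] T [ 1.28 -0.58  0.04] j [  4.  34. 105.   0.  40. 135.] gap 0.02869931723949828
```

```bash
python3 -m creep '0 0 0 0;0 0 0 0;0 0 -.01 0;0 0 -.01 0;0 0 -.01 0;0 0 0 0;0 0 0 0;0 0 0 0' .5 20
python3 -m creep '0 0 0 0;0 0 0 0;0 0 0 0;0 0 0 0;0 0 0 0;0 0 0 0;0 0 0 0;0 0 0 0' 1 20
python3 - <<'E'
from h import *
to(.5574,.1087,.067,-41)
cv2.imwrite("pics/s2.png",cv2.resize(np.vstack([grab_frame("side")[110:210,200:360,::-1],grab_frame("top")[150:240,130:290,::-1]]),(640,760),interpolation=2)[:600])
E
```

```text
time: 6.15
eef_pos: [0.5574, 0.1088, 0.0745]
ee_rot: [[0.756, -0.655, -0.0], [-0.655, -0.756, -0.0], [-0.0, 0.0, -1.0]]
contact_force: [-0.4, 1.2, -0.1]
finger_gap: 0.0473
finger_force: 0.0
time: 7.15
eef_pos: [0.5583, 0.1096, 0.0747]
ee_rot: [[0.756, -0.655, 0.002], [-0.655, -0.756, 0.001], [0.001, -0.002, -1.0]]
contact_force: [3.3, 6.8, -2.3]
finger_gap: 0.0139
finger_force: 20.0
shift [-0.0005  0.0053  0.0307] spin 0.0008 | t 7.15 psi -40.9 pos [0.5583 0.1096 0.0747] F [ 3.3  6.8 -2.3] T [ 1.24 -0.6   0.13] j [  4.  34. 105.   0.  41. 135.] gap 0.013907879258050345
```

View pics/s2.png

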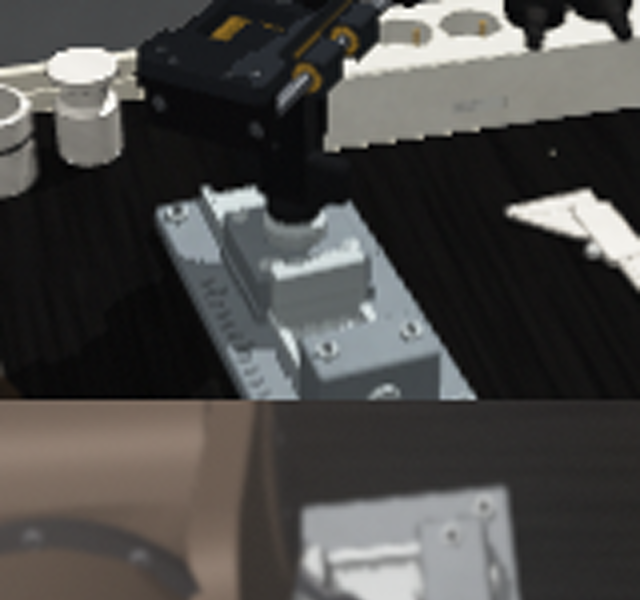

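The gap is 13.9 mm, so the bar is gripped flat; the side view shows the fingers on the wing near (290,190). Now I'll loosen it anticlockwise.

```bash
python3 -m creep '0 -.008 0 0;0 0 0 -.04;0 0 0 -.08;0 0 0 -.08;0 0 0 -.08;0 0 0 -.08;0 0 0 -.08;0 0 0 -.08' 1 40
python3 -m creep '0 0 0 -.08;0 0 0 -.04;0 0 0 0;0 0 0 0;0 0 0 0;0 0 0 0;0 0 0 0;0 0 0 0'
python3 - <<'E'
from h import *
o=observe();p=unfix(fix(o["eef_pos"])+[0,.044]);to(*p,.0745,36)
E
```

```text
time: 8.25
eef_pos: [0.5585, 0.1101, 0.0745]
ee_rot: [[0.929, 0.371, -0.001], [0.371, -0.929, -0.0], [-0.001, -0.0, -1.0]]
contact_force: [-0.7, -1.0, 0.9]
finger_gap: 0.0137
finger_force: 40.0
time: 9.25
eef_pos: [0.5585, 0.1103, 0.0745]
ee_rot: [[0.81, 0.586, -0.001], [0.586, -0.81, -0.0], [-0.001, -0.0, -1.0]]
contact_force: [-5.1, -2.1, 2.1]
finger_gap: 0.0139
finger_force: 40.0
shift [ 8.750e-02 -1.527e-01  1.000e-04] spin -0.001 | t 9.25 psi 35.87 pos [0.5585 0.1103 0.0745] F [-5.1 -2.1  2.1] T [-0.39  0.75  0.05] j [  5.  34. 105.  -0.  41.  59.] gap 0.013874783738663365
```

```bash
python3 -m creep '.0127 -.022 0 0;.0127 -.022 0 0;.0127 -.022 0 0;.0127 -.022 0 0;.0127 -.022 0 0;.009 -.016 0 0;0 0 0 0;0 0 0 0'
python3 - <<'E'
from h import *
o=observe();print(fix(o["eef_pos"]));p=unfix(fix(o["eef_pos"])+[0,.003]);to(*p,.0745,36)
E
```

```text
time: 10.25
eef_pos: [0.5547, 0.1467, 0.0746]
ee_rot: [[0.81, 0.586, -0.001], [0.586, -0.81, 0.0], [-0.0, -0.001, -1.0]]
contact_force: [-5.6, 0.5, 1.4]
finger_gap: 0.0137
finger_force: 40.0
[0.00033063 0.06129051]
shift [ 0.006  -0.0104  0.0002] spin -0.001 | t 10.25 psi 35.88 pos [0.5547 0.1467 0.0746] F [-5.6  0.5  1.4] T [0.01 0.81 0.03] j [  8.  34. 104.   0.  42.  62.] gap 0.013679553503740177
```

```bash
python3 -m creep '.006 -.0104 0 0;.003 -.005 0 0;0 0 0 0;0 0 0 0;0 0 0 0;0 0 0 0;0 0 0 0;0 0 0 0'
python3 - <<'E'
from h import *
o=observe();print(fix(o["eef_pos"]),o["contact_force"])
E
```

```text
time: 11.25
eef_pos: [0.5546, 0.1477, 0.0745]
ee_rot: [[0.81, 0.586, -0.001], [0.586, -0.81, -0.004], [-0.003, 0.003, -1.0]]
contact_force: [-2.9, -25.6, 2.1]
finger_gap: 0.0137
finger_force: 40.0
[0.00036377 0.06233837] [ -2.88508054 -25.61675113   2.06669702]
```

```bash
python3 -m creep '0 0 0 0;0 0 0 0;0 0 -.1 0;0 0 -.1 0;0 0 -.1 -.08;0 0 -.1 -.08;0 0 0 -.08;0 0 0 -.08' 0 30
python3 -m creep '0 0 0 -.08;0 0 0 -.036;0 0 0 0;0 0 0 0;0 0 0 0;0 0 0 0;0 0 0 0;0 0 0 0'
python3 - <<'E'
from h import *
to(.475,-.184,.1,88.3)
cv2.imwrite("pics/t2.png",grab_frame("top")[:,:,::-1])
E
```

```text
time: 12.25
eef_pos: [0.555, 0.1514, 0.1752]
ee_rot: [[0.265, 0.964, 0.002], [0.964, -0.265, 0.001], [0.001, 0.002, -1.0]]
contact_force: [-0.9, -0.3, -0.6]
finger_gap: 0.0883
finger_force: 0.0
time: 13.25
eef_pos: [0.5546, 0.1509, 0.1746]
ee_rot: [[0.031, 1.0, 0.0], [1.0, -0.031, -0.0], [-0.0, 0.0, -1.0]]
contact_force: [0.7, -0.6, 0.3]
finger_gap: 0.0956
finger_force: 0.0
shift [-1.3488 -0.2761  0.2985] spin -0.0009 | t 13.25 psi 88.2 pos [0.5546 0.1509 0.1746] F [ 0.7 -0.6  0.3] T [ 0.04 -0.09  0.01] j [ 9. 27. 99. -0. 54. 10.] gap 0.09559573254751201
```

```bash
python3 -m creep '-.17 -.0345 0 0;-.17 -.0345 0 0;-.17 -.0345 .04 0;-.17 -.0345 .05 0;-.17 -.0345 .05 0;-.17 -.0345 .05 0;-.17 -.0345 .05 0;-.159 -.0345 .05 0'
python3 - <<'E'
from h import *
to(.475,-.184,.014,88.3)
t=grab_frame("side")[:,:,::-1];cv2.imwrite("pics/s3.png",cv2.resize(t[220:370,180:340],(640,600),interpolation=2))
E
```

```text
time: 14.3
eef_pos: [0.4747, -0.1856, 0.1018]
ee_rot: [[0.032, 1.0, 0.0], [1.0, -0.032, -0.0], [-0.0, 0.0, -1.0]]
contact_force: [-0.3, 0.2, 0.3]
finger_gap: 0.0949
finger_force: 0.0
shift [0.0064 0.0007 0.3514] spin -0.0009 | t 14.3 psi 88.19 pos [ 0.4747 -0.1856  0.1018] F [-0.3  0.2  0.3] T [-0.07 -0.14  0.06] j [-29.  28. 112.  -0.  40. -27.] gap 0.09487142742006853
```

View pics/s3.png

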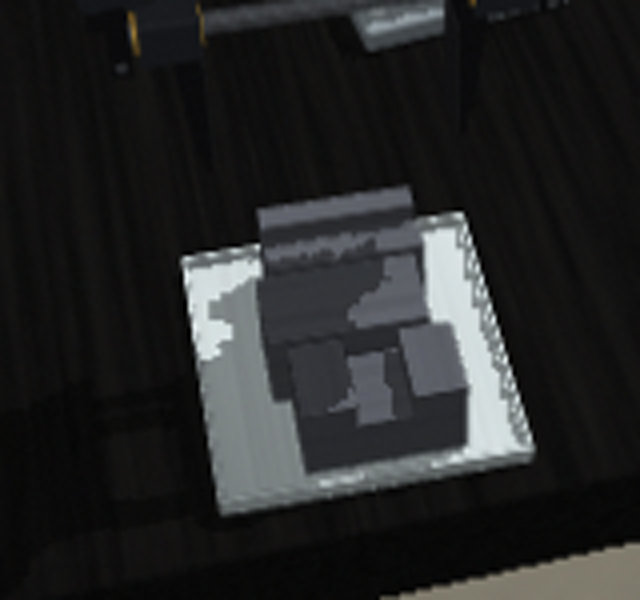

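```bash
python3 - <<'E'
from h import *
f=lambda a:[[180+x/4,220+y/4] for x,y in a]
print(cast("side",f([(258,210),(410,187),(425,247),(262,276)]),.043),cast("side",f([(258,210),(410,187),(425,247),(262,276)]),.043).mean(0))
print(cast("side",f([(210,165),(463,130)]),.102))
E
python3 -m creep '.006 0 .05 0;0 0 .05 0;0 0 .05 0;0 0 .05 0;0 0 .05 0;0 0 .05 0;0 0 .04 0;0 0 0.01 0' 0 30
python3 -m creep '0 0 0 0;0 0 0 0;0 0 0 0;0 0 0 0;0 0 0 0;0 0 0 0;0 0 0 0;0 0 0 0' 1 30
python3 - <<'E'
from h import *
to(.475,-.184,.014,88.3)
E
```

```text
[[ 0.44563325 -0.16719157  0.043     ]
 [ 0.51082276 -0.17025453  0.043     ]
 [ 0.50884812 -0.20426903  0.043     ]
 [ 0.4406762  -0.20297663  0.043     ]] [ 0.47649508 -0.18617294  0.043     ]
[[ 0.42572545 -0.19241125  0.102     ]
 [ 0.52612844 -0.19843502  0.102     ]]
time: 15.35
eef_pos: [0.4749, -0.1825, 0.0139]
ee_rot: [[0.031, 1.0, -0.001], [1.0, -0.031, 0.0], [0.0, -0.001, -1.0]]
contact_force: [-0.4, -0.4, 0.7]
finger_gap: 0.095
finger_force: 0.0
time: 16.35
eef_pos: [0.4753, -0.1826, 0.0149]
ee_rot: [[0.031, 1.0, 0.001], [1.0, -0.031, -0.0], [-0.0, 0.001, -1.0]]
contact_force: [0.0, 0.6, 6.3]
finger_gap: 0.0656
finger_force: 30.0
shift [-0.0055 -0.0012  0.0037] spin -0.0008 | t 16.35 psi 88.21 pos [ 0.4753 -0.1826  0.0149] F [0.  0.6 6.3] T [ 0.05 -0.09  0.05] j [-28.  36. 115.  -0.  28. -27.] gap 0.06562114272820853
```

```bash
python3 -m creep '0 0 -.02 0;0 0 -.05 0;0 0 -.08 0;0 0 -.08 0;0 0 -.08 0;0 0 0 0.06;0 0 0 .08;0 0 0 .08'
python3 -m creep '0 0 0 .08;0 0 0 .08;0 0 0 .08;0 0 0 .08;0 0 0 .08;0 0 0 .065;0 0 0 0;0 0 0 0'
python3 - <<'E'
from h import *
to(.44,-.05,.0115,6.05)
E
```

```text
time: 17.35
eef_pos: [0.4749, -0.1824, 0.0928]
ee_rot: [[0.477, 0.879, 0.0], [0.879, -0.477, -0.0], [-0.0, 0.0, -1.0]]
contact_force: [-0.3, 0.1, -4.0]
finger_gap: 0.0661
finger_force: 30.0
time: 18.35
eef_pos: [0.475, -0.1825, 0.0924]
ee_rot: [[0.994, 0.108, 0.0], [0.108, -0.994, -0.0], [0.0, 0.0, -1.0]]
contact_force: [0.7, -1.1, -3.6]
finger_gap: 0.0659
finger_force: 30.0
shift [-0.0823 -0.5422  0.3235] spin 0.001 | t 18.35 psi 6.18 pos [ 0.475  -0.1825  0.0924] F [ 0.7 -1.1 -3.6] T [ 0.    0.04 -0.02] j [-28.  29. 113.  -0.  39.  55.] gap 0.06585061975109964
```

```bash
python3 -m creep '-.02 -.136 0 0;-.02 -.136 0 0;-.02 -.136 0 0;-.02 -.134 0 0;0 0 .08 0;0 0 .08 0;0 0 .08 0;0 0 .06 0'
python3 -m creep '0 0 .01 0;0 0 .008 0;0 0 .006 0;0 0 0 0;0 0 0 0;0 0 0 0;0 0 0 0;0 0 0 0'
python3 - <<'E'
from h import *
to(.44,-.05,.0115,6.05)
E
```

```text
time: 19.35
eef_pos: [0.4411, -0.0499, 0.0166]
ee_rot: [[0.994, 0.107, -0.0], [0.107, -0.994, -0.0], [-0.0, 0.0, -1.0]]
contact_force: [-0.1, 0.3, -4.6]
finger_gap: 0.0658
finger_force: 30.0
time: 20.35
eef_pos: [0.4414, -0.05, 0.0119]
ee_rot: [[0.994, 0.105, 0.001], [0.105, -0.994, -0.0], [0.001, 0.001, -1.0]]
contact_force: [-0.7, -0.3, 7.1]
finger_gap: 0.0653
finger_force: 30.0
shift [-0.0056 -0.0005  0.0016] spin -0.0002 | t 20.35 psi 6.03 pos [ 0.4414 -0.05    0.0119] F [-0.7 -0.3  7.1] T [0.17 0.32 0.04] j [-15.  34. 124.  -0.  21.  69.] gap 0.06533197534963925
```

```bash
python3 -m creep '0 0 0 0;0 0 0 0;0 0 -.04 0;0 0 -.08 0;0 0 -.08 0;0 0 -.06 -.06;0 0 0 -.08;0 0 0 -.08' 0.1 30
python3 -m creep '0 0 0 -.08;0 0 0 -.08;0 0 0 -.08;0 0 0 -.08;0 0 0 -.08;0 0 0 -.08;0 0 0 -.05;0 0 0 0' .35
python3 - <<'E'
from h import *
to(.4414,-.05,.014,96.05)
t=grab_frame("side")[:,:,::-1];cv2.imwrite("pics/s4.png",cv2.resize(t[150:300,170:330],(640,600),interpolation=2))
E
```

```text
time: 21.35
eef_pos: [0.4412, -0.0499, 0.077]
ee_rot: [[0.841, 0.541, 0.001], [0.541, -0.841, -0.0], [0.001, 0.001, -1.0]]
contact_force: [0.0, 0.5, 0.1]
finger_gap: 0.0855
finger_force: 0.0
time: 22.35
eef_pos: [0.4411, -0.0499, 0.0766]
ee_rot: [[-0.104, 0.995, 0.001], [0.995, 0.104, -0.0], [-0.0, 0.001, -1.0]]
contact_force: [-0.3, -0.4, -1.0]
finger_gap: 0.0616
finger_force: 0.0
shift [-0.0005  0.0009  0.2506] spin -0.0007 | t 22.35 psi 95.96 pos [ 0.4411 -0.0499  0.0766] F [-0.3 -0.4 -1. ] T [-0.02 -0.09 -0.04] j [-15.  26. 122.  -0.  31. -21.] gap 0.06159196714487337
```

View pics/s4.png

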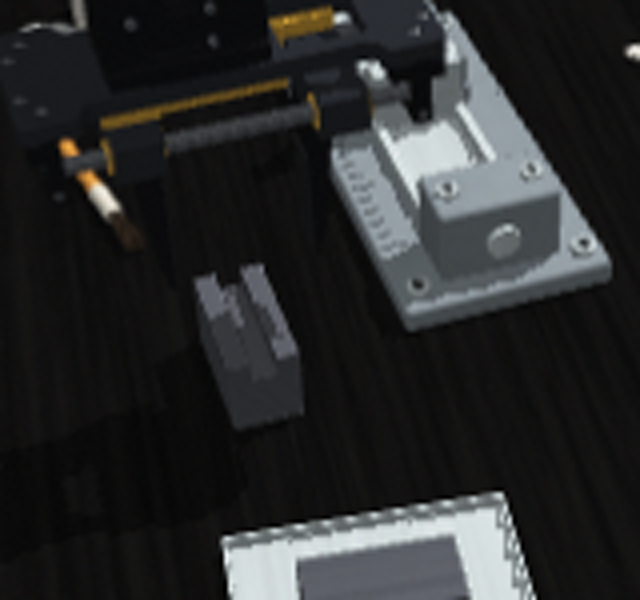

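The block stands slot up and parallel to the fixture, around crop (250,340), with the fingers lined up on either side. Next I'll regrip it across the sides.

```bash
python3 -m creep '0 0 .05 0;0 0 .06 0;0 0 .06 0;0 0 .06 0;0 0 .02 0;0 0 0 0;0 0 0 0;0 0 0 0' .35 30
python3 -m creep '0 0 0 0;0 0 0 0;0 0 0 0;0 0 0 0;0 0 0 0;0 0 -.08 0;0 0 -.1 0;0 0 -.1 0' 1 30
python3 - <<'E'
from h import *
to(*unfix([.00035,-.0225]),.0925,96.05)
E
```

```text
time: 23.4
eef_pos: [0.4412, -0.0499, 0.014]
ee_rot: [[-0.105, 0.995, 0.001], [0.995, 0.105, -0.0], [-0.0, 0.001, -1.0]]
contact_force: [-0.0, 0.2, 0.7]
finger_gap: 0.0625
finger_force: 0.0
time: 24.4
eef_pos: [0.4409, -0.0498, 0.0841]
ee_rot: [[-0.105, 0.995, -0.001], [0.995, 0.105, 0.0], [0.0, -0.001, -1.0]]
contact_force: [0.4, 0.1, -3.4]
finger_gap: 0.0338
finger_force: 30.0
shift [ 0.399   0.5353 -0.0341] spin -0.0004 | t 24.4 psi 96.0 pos [ 0.4409 -0.0498  0.0841] F [ 0.4  0.1 -3.4] T [ 0.04 -0.16  0.03] j [-15.  26. 122.  -0.  33. -21.] gap 0.0338015576704726
```

```bash
python3 -m creep '.05 .067 -.035 0;.05 .067 0 0;.05 .067 0 0;.05 .067 0 0;.05 .067 0 0;.05 .067 0 0;.05 .067 0 0;.049 .066 0 0'
python3 - <<'E'
from h import *
to(*unfix([.00035,-.0225]),.028,96.05)
t=grab_frame("side")[:,:,::-1];u=grab_frame("top")[:,:,::-1]
cv2.imwrite("pics/s5.png",np.hstack([cv2.resize(t[110:235,210:310],(480,600),interpolation=2)]))
E
```

```text
time: 25.4
eef_pos: [0.5643, 0.0646, 0.0916]
ee_rot: [[-0.105, 0.994, -0.001], [0.994, 0.105, -0.0], [0.0, -0.001, -1.0]]
contact_force: [0.0, -0.8, -3.7]
finger_gap: 0.0339
finger_force: 30.0
shift [-0.0045 -0.0033  0.2543] spin -0.0001 | t 25.4 psi 96.03 pos [0.5643 0.0646 0.0916] F [ 0.  -0.8 -3.7] T [-0.06 -0.12 -0.05] j [ -0.  32. 104.  -0.  43.  -6.] gap 0.03390473977618639
```

View pics/s5.png

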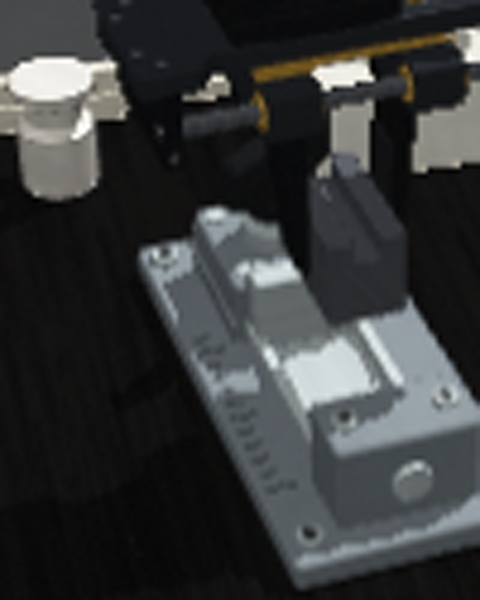

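```bash
python3 -m creep '-.003 -.003 .05 0;0 0 .05 0;0 0 .05 0;0 0 .04 0;0 0 .02 0;0 0 .01 0;0 0 .01 0;0 0 0.005 0'
python3 - <<'E'
from h import *
to(*unfix([.00035,-.0225]),.028,96.05)
E
```

```text
time: 26.5
eef_pos: [0.563, 0.0625, 0.0337]
ee_rot: [[-0.105, 0.995, 0.0], [0.995, 0.105, -0.0], [-0.0, 0.0, -1.0]]
contact_force: [-0.1, 0.1, -4.0]
finger_gap: 0.034
finger_force: 30.0
shift [0.0032 0.0022 0.0228] spin -0.0004 | t 26.5 psi 96.01 pos [0.563  0.0625 0.0337] F [-0.1  0.1 -4. ] T [ 0.01 -0.1  -0.01] j [ -0.  37. 107.  -0.  36.  -6.] gap 0.033977439904675145
```

```bash
python3 -m creep '0 0.002 .008 0;0 0 .006 0;0 0 .004 0;0 0 .004 0;0 0 .002 0;0 0 0 0;0 0 0 0;0 0 0 0'
python3 - <<'E'
from h import *
to(*unfix([.00035,-.0225]),.028,96.05)
E
```

```text
time: 27.5
eef_pos: [0.5634, 0.0625, 0.0277]
ee_rot: [[-0.105, 0.995, 0.0], [0.995, 0.105, -0.0], [-0.0, 0.0, -1.0]]
contact_force: [-0.7, -0.4, -1.5]
finger_gap: 0.0335
finger_force: 30.0
shift [ 0.0032  0.0006 -0.0013] spin -0.0004 | t 27.5 psi 96.01 pos [0.5634 0.0625 0.0277] F [-0.7 -0.4 -1.5] T [-0.05  0.06  0.03] j [ -0.  38. 107.  -0.  35.  -6.] gap 0.03346939473430695
```

```bash
python3 -m creep '0 0 0 0;0 0 0 0;0 0 0 0;0 0 -.08 0;0 0 -.12 0;0 0 -.12 0;0 0 -.15 0;0 0 -.05 0' .5 30
python3 -m creep '.085 0 0 0;.085 0 0 0;.085 0 0 0;.086 0 0 .06;0 0 0 .08;0 0 0 .08;0 0 0 .08;0 0 0 .08'
python3 -m creep '0 0 0 .08;0 0 0 .04;0 0 0 0;0 0 0 0;0 0 0 0;0 0 0 0;0 0 0 0;0 0 0 0' .3
python3 - <<'E'
from h import *
to(*unfix([.00035,.0623]),.0745,35.9)
t=grab_frame("side")[:,:,::-1]
cv2.imwrite("pics/s6.png",np.hstack([cv2.resize(t[110:235,210:310],(480,600),interpolation=2)]))
E
```

```text
time: 28.5
eef_pos: [0.5641, 0.0626, 0.1595]
ee_rot: [[-0.105, 0.994, 0.003], [0.995, 0.105, -0.0], [-0.0, 0.003, -1.0]]
contact_force: [0.7, -1.0, -0.3]
finger_gap: 0.0476
finger_force: 0.0
time: 29.5
eef_pos: [0.5542, 0.1473, 0.1566]
ee_rot: [[0.642, 0.767, -0.001], [0.767, -0.642, -0.0], [-0.001, -0.001, -1.0]]
contact_force: [0.0, 0.6, 0.1]
finger_gap: 0.0475
finger_force: 0.0
time: 30.5
eef_pos: [0.5545, 0.1473, 0.1576]
ee_rot: [[0.809, 0.588, 0.0], [0.588, -0.809, -0.0], [0.0, 0.0, -1.0]]
contact_force: [0.7, -0.1, -0.1]
finger_gap: 0.0666
finger_force: 0.0
shift [ 0.001  -0.001   0.3325] spin 0.001 | t 30.5 psi 36.01 pos [0.5545 0.1473 0.1576] F [ 0.7 -0.1 -0.1] T [-0.08 -0.09  0.01] j [  8.  28. 100.  -0.  52.  62.] gap 0.06658797019031705
```

View pics/s6.png

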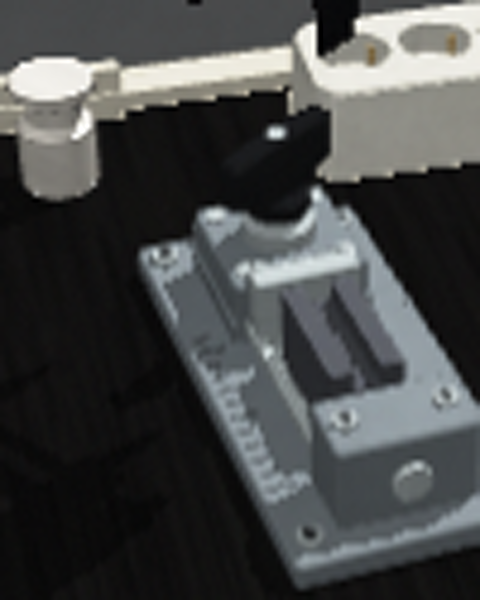

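The block lies in the channel, slot up, around crop (345,340), and the jaw is wide open behind it. The wing is around crop (278,160). Next I'll grip the wing.

```bash
python3 -m creep '0 0 .06 0;0 0 .06 0;0 0 .06 0;0 0 .06 0;0 0 .05 0;0 0 .03 0;0 0 .012 0;0 0 0 0' .4 40
python3 -m creep '0 0 0 0;0 0 0 0;0 0 0 0;0 0 0 0;0 0 0 0;0 0 0 0;0 0 0 0;0 0 0 0' 1 40
python3 - <<'E'
from h import *
o=observe();print(fix(o["eef_pos"]));p=unfix(fix(o["eef_pos"])+[0,-.024]);to(*p,.0745,36)
E
```

```text
time: 31.55
eef_pos: [0.5547, 0.1474, 0.0747]
ee_rot: [[0.809, 0.588, 0.0], [0.588, -0.809, -0.0], [0.0, 0.0, -1.0]]
contact_force: [0.3, -0.2, -0.0]
finger_gap: 0.0568
finger_force: 0.0
time: 32.55
eef_pos: [0.5545, 0.1473, 0.0746]
ee_rot: [[0.809, 0.588, 0.0], [0.588, -0.809, -0.0], [0.0, 0.0, -1.0]]
contact_force: [-0.2, -0.5, 1.1]
finger_gap: 0.0139
finger_force: 40.0
[0.00026707 0.06195229]
shift [-0.0479  0.0832  0.0006] spin 0.0 | t 32.55 psi 36.0 pos [0.5545 0.1473 0.0746] F [-0.2 -0.5  1.1] T [-0.05 -0.01 -0.06] j [  8.  34. 104.  -0.  42.  62.] gap 0.01387691386010797
```

```bash
python3 -m creep '-.004 .007 0 0;-.004 .007 0 0;-.005 .0087 0 0;-.005 .0087 0 0;-.005 .0087 0 0;-.005 .0087 0 0;-.004 .007 0 0;0 0 0 0' 1 40
python3 -m creep '-.002 .0035 0 0;-.002 .0035 0 0;-.002 .0035 0 0;-.002 .0035 0 0;-.001 .0017 0 0;0 0 0 0;0 0 0 0;0 0 0 0' 1 40
python3 - <<'E'
from h import *
o=observe();print(fix(o["eef_pos"]));p=unfix(fix(o["eef_pos"])+[0,-.003]);to(*p,.0745,36)
E
```

```text
time: 33.55
eef_pos: [0.5562, 0.1311, 0.0746]
ee_rot: [[0.809, 0.588, -0.0], [0.588, -0.809, -0.0], [-0.0, 0.0, -1.0]]
contact_force: [-0.9, 2.4, 1.7]
finger_gap: 0.0135
finger_force: 40.0
time: 34.55
eef_pos: [0.5566, 0.1273, 0.0746]
ee_rot: [[0.809, 0.588, -0.0], [0.588, -0.809, 0.0], [0.0, -0.0, -1.0]]
contact_force: [-2.2, 7.2, 1.8]
finger_gap: 0.0139
finger_force: 40.0
[0.00024678 0.04180292]
shift [-0.006   0.0104  0.0005] spin 0.0 | t 34.55 psi 36.0 pos [0.5566 0.1273 0.0746] F [-2.2  7.2  1.8] T [ 1.35  0.34 -0.07] j [  6.  34. 105.   0.  41.  60.] gap 0.013878638195798692
```

```bash
python3 -m creep '-.002 .0035 0 0;0 0 0 0;-.002 .0035 0 0;0 0 0 0;-.002 .0035 0 0;0 0 0 0;-.001 .0017 0 0;0 0 0 0' 1 40
python3 - <<'E'
from h import *
o=observe();print(fix(o["eef_pos"]));to(*unfix([.00035,.0379]),.0745,36)
E
python3 -m creep '-.001 .0017 0 0;0 0 0 0;0 0 0 0;-.001 .0017 0 0;0 0 0 0;0 0 0 0;0 0 0 0;0 0 0 0' 1 40
python3 - <<'E'
from h import *
o=observe();print(fix(o["eef_pos"]));to(*unfix([.00035,.0379]),.0745,36)
E
```

```text
time: 35.55
eef_pos: [0.557, 0.1241, 0.0746]
ee_rot: [[0.809, 0.588, -0.0], [0.588, -0.809, 0.001], [0.0, -0.001, -1.0]]
contact_force: [-1.9, 9.1, 2.7]
finger_gap: 0.0136
finger_force: 40.0
[0.00024534 0.03860954]
shift [-0.0011  0.0027  0.0005] spin -0.0 | t 35.55 psi 36.0 pos [0.557  0.1241 0.0746] F [-1.9  9.1  2.7] T [ 1.89  0.36 -0.05] j [  6.  34. 105.   0.  41.  60.] gap 0.013605863780608693
time: 36.55
eef_pos: [0.5571, 0.1233, 0.0746]
ee_rot: [[0.809, 0.588, -0.0], [0.588, -0.809, 0.001], [0.001, -0.001, -1.0]]
contact_force: [-1.0, 11.9, 2.6]
finger_gap: 0.0136
finger_force: 40.0
[0.0002533  0.03777172]
shift [ 0.0006 -0.0003  0.0005] spin -0.0 | t 36.55 psi 36.0 pos [0.5571 0.1233 0.0746] F [-1.  11.9  2.6] T [ 2.01  0.32 -0.08] j [  6.  34. 105.   0.  41.  60.] gap 0.013553178165412894
```

```bash
python3 -m creep '-.001 .0017 0 0;0 0 0 0;0 0 0 0;-.001 .0017 0 0;0 0 0 0;0 0 0 0;0 0 0 0;0 0 0 0' 1 40
python3 - <<'E'
from h import *
o=observe();print(fix(o["eef_pos"]));to(*unfix([.00035,.0379]),.0745,36)
E
```

```text
time: 37.55
eef_pos: [0.5571, 0.1232, 0.0746]
ee_rot: [[0.809, 0.588, -0.0], [0.588, -0.809, 0.002], [0.001, -0.002, -1.0]]
contact_force: [-2.7, 17.1, 2.4]
finger_gap: 0.0135
finger_force: 40.0
[0.0002446 0.0376496]
shift [ 0.0009 -0.0007  0.0006] spin -0.0001 | t 37.55 psi 35.99 pos [0.5571 0.1232 0.0746] F [-2.7 17.1  2.4] T [ 3.3   0.41 -0.02] j [  6.  34. 105.   0.  41.  60.] gap 0.013533441497316265
```

Pushing 5 N harder moved it only 0.1 mm, so the block is home. Holding that push, I'll tighten the knob.

```bash
python3 -m creep '0 0 0 .04;0 0 0 .05;0 0 0 .05;0 0 0 .05;0 0 0 .05;0 0 0 .05;0 0 0 .05;0 0 0 .04' 1 40
python3 - <<'E'
from h import *
o=observe();print(fix(o["eef_pos"]));to(*unfix([.00035,.0379]),.0745,-41)
E
python3 -m creep '0 0 0 .05;0 0 0 .05;0 0 0 .05;0 0 0 .04;0 0 0 .03;0 0 0 0;0 0 0 0;0 0 0 0' 1 40
python3 - <<'E'
from h import *
o=observe();print(fix(o["eef_pos"]));to(*unfix([.00035,.0379]),.0745,-41)
E
```

```text
time: 38.55
eef_pos: [0.5571, 0.1231, 0.0746]
ee_rot: [[0.986, -0.17, 0.0], [-0.17, -0.986, 0.002], [-0.0, -0.002, -1.0]]
contact_force: [-1.1, 16.8, 1.6]
finger_gap: 0.0135
finger_force: 40.0
[0.00028391 0.03753788]
shift [-0.0001 -0.0015  0.0005] spin 0.2603 | t 38.55 psi -9.76 pos [0.5571 0.1231 0.0746] F [-1.1 16.8  1.6] T [3.17 0.41 0.13] j [  6.  34. 105.   0.  41. 105.] gap 0.01345090818023026
time: 39.55
eef_pos: [0.5571, 0.1229, 0.0747]
ee_rot: [[0.809, -0.588, -0.0], [-0.588, -0.809, 0.002], [-0.001, -0.001, -1.0]]
contact_force: [-1.8, 16.0, 2.7]
finger_gap: 0.0142
finger_force: 40.0
[0.00022366 0.03742256]
shift [-0.0009 -0.0018  0.0007] spin 0.0415 | t 39.55 psi -36.02 pos [0.5571 0.1229 0.0747] F [-1.8 16.   2.7] T [ 3.16  0.48 -0.14] j [  6.  34. 105.   0.  41. 132.] gap 0.014165442237278262
```

```bash
python3 -m creep '0 0 0 .02;0 0 0 .02;0 0 0 .01;0 0 0 0;0 0 0 0;0 0 0 0;0 0 0 0;0 0 0 0' 1 40
python3 - <<'E'
from h import *
o=observe();print(fix(o["eef_pos"]));to(*unfix([.00035,.0379]),.0745,-41)
E
```

```text
time: 40.55
eef_pos: [0.5571, 0.1229, 0.0747]
ee_rot: [[0.743, -0.669, -0.0], [-0.669, -0.743, 0.002], [-0.001, -0.001, -1.0]]
contact_force: [-3.0, 16.4, 2.7]
finger_gap: 0.0138
finger_force: 40.0
[0.00022382 0.03738938]
shift [-0.0012 -0.0017  0.0007] spin -0.0083 | t 40.55 psi -42.0 pos [0.5571 0.1229 0.0747] F [-3.  16.4  2.7] T [3.1  0.43 0.03] j [  6.  34. 105.   0.  41. 138.] gap 0.013783085861832632
```

```bash
python3 -m creep '-.0037 -.0034 0 0;-.0037 -.0034 0 0;-.0037 -.0034 0 0;-.0037 -.0034 0 0;0 0 0 0;0 0 0 0;0 0 0 0;0 0 0 0' 1 40
python3 - <<'E'
from h import *
o=observe();print(fix(o["eef_pos"]));to(*unfix([.00035,.0379]),.0745,-41)
E
```

```text
time: 41.55
eef_pos: [0.557, 0.124, 0.0746]
ee_rot: [[0.743, -0.669, -0.0], [-0.669, -0.743, -0.003], [0.002, 0.002, -1.0]]
contact_force: [-1.8, -16.2, 4.2]
finger_gap: 0.0138
finger_force: 40.0
[0.00022179 0.03846065]
shift [0.002  0.0011 0.0006] spin -0.0081 | t 41.55 psi -41.98 pos [0.557  0.124  0.0746] F [ -1.8 -16.2   4.2] T [-2.81  0.23  0.06] j [  6.  34. 105.  -0.  41. 138.] gap 0.013817486122961192
```

```bash
python3 -m creep '.0037 .0034 0 0;.0037 .0034 0 0;0 0 0 0;0 0 0 0;0 0 0 0;0 0 0 0;0 0 0 0;0 0 0 0' 1 40
python3 -m creep '0 0 0 0;0 0 0 0;0 0 0 0;0 0 -.1 0;0 0 -.1 0;0 0 -.1 0;0 0 -.1 0;0 0 -.1 0' .4
python3 -m creep '-.2 0 0 0;-.2 0 0 0;-.1 0 0 0;0 0 0 0;0 0 0 0;0 0 0 0;0 0 0 0;0 0 0 0' .4
python3 - <<'E'
from h import *
to(*unfix([.00035,.0379]),.0745,-41)
t=grab_frame("side")[:,:,::-1];u=grab_frame("top")[:,:,::-1]
cv2.imwrite("pics/s7.png",np.hstack([cv2.resize(t[135:235,230:310],(384,480),interpolation=2),cv2.resize(u[165:240,140:270],(416,240),interpolation=2)[[*range(240)]+[0]*240]]))
E
```

```text
time: 42.55
eef_pos: [0.557, 0.1236, 0.0746]
ee_rot: [[0.743, -0.669, -0.0], [-0.669, -0.743, -0.001], [0.0, 0.001, -1.0]]
contact_force: [-1.9, -2.8, 6.0]
finger_gap: 0.0139
finger_force: 40.0
time: 43.55
eef_pos: [0.557, 0.124, 0.2004]
ee_rot: [[0.743, -0.669, 0.0], [-0.669, -0.743, -0.0], [0.0, -0.0, -1.0]]
contact_force: [0.9, 0.4, -0.6]
finger_gap: 0.0569
finger_force: 0.0
time: 44.55
eef_pos: [0.4644, 0.2072, 0.1995]
ee_rot: [[0.743, -0.669, -0.0], [-0.669, -0.743, -0.0], [-0.0, 0.0, -1.0]]
contact_force: [-0.4, 0.3, -0.3]
finger_gap: 0.0568
finger_force: 0.0
shift [0.5001 0.0006 0.4999] spin -0.0085 | t 44.55 psi -42.02 pos [0.4644 0.2072 0.1995] F [-0.4  0.3 -0.3] T [ 0.09 -0.01 -0.05] j [ 17.  20. 106.  -0.  54. 149.] gap 0.056833858458859715
```

View pics/s7.png

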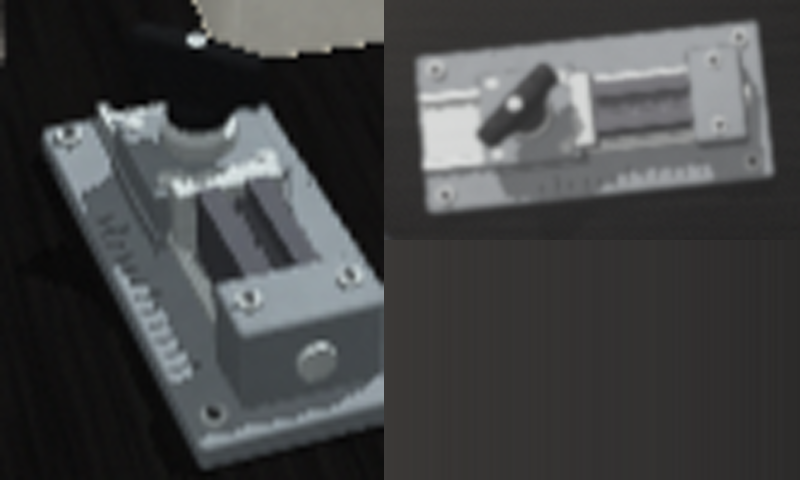

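The top view shows the block between jaw (585,110) and head (690,100) with no gap, slot up. The wing is back at its tight angle, and the robot is clear.

```bash
python3 -c "
from bench import *
print(job_done())"
```

```text
the job is handed in; nothing more can be done
None
```

I handed the job in at about 45 s. The slotted block is clamped slot up against the fixed head, pressed home with about 17 N, and the knob is back at its starting tight angle. The jaw held against a 16 N pull, the other two blocks were not moved, and the arm is clear. The hand-in returned no verdict.

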